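# Unlock and open the long parts case

## Robot

A 6-joint arm with a two-finger parallel gripper is mounted at the origin on the work surface. World frame = base frame: x ahead of the robot, y to its left, z up, the work surface at z = 0. Lengths are in m, angles in degrees, forces in N, time in s.
With the tool pointing down it reaches from about 0.325 to 0.85 m from the base axis. Payload 4.4 kg.
Tool frame: the origin (TCP) lies midway between the tips of the shut fingers; the grasp point (between the pads) lies 19 mm behind it (ctrl.grip_point_offset is the distance from the TCP to the grasp point, in m); z points along the fingers, x is the direction in which the jaws open and shut, and the axes are right-handed (so a half turn about z gives the same grasp; the last joint's range is limited). The gripper opens to 94 mm and grips with 3 to 60 N. Pads are 16 mm wide; open, the fingers measure 119 mm over their backs; the gripper's body (75 mm by 177 mm) begins 78 mm behind the grasp point.
Start: joints at [56.694, 11.837, 88.321, -0, 79.842, -8.623], TCP at [0.24, 0.522, 0.205] pointing down, gripper open.
Joint ranges: [-156.59, 156.59], [-49.26, 127.26], [12.9, 141.05], [-63.56, 243.56], [4.71, 150.69], [-161.64, 161.64]. Speed limits (degrees/s): [159.86, 159.86, 180, 180, 180, 180].

## Interface

Orientations are given as [roll, pitch, yaw] about the fixed x, y, z axes, in that order (R = Rz(yaw) Ry(pitch) Rx(roll)).
In Python, from bench import status, eyes, ticket, ctrl gives the robot as it stands.
- The arm moves only by the shell command python3 -m crank 'ROWS' [FORCE]. ROWS is JSON, a list that holds one entry, the list of rows, each a list of 7 numbers: the closure, from 0 (fully open) to 1 (shut), then the shift along the tool's x, y, z in mm, then the turn, a rotation vector about the tool's x, y, z in degrees. In form: [[[jaw, x, y, z, rx, ry, rz], ...]]. A call has 1 to 20 rows; each row is the pose to reach, as a shift and turn from the pose measured when the call began, along the tool's axes at that moment; what a row does not reach only later rows make up. A row lasts 1/8 s, in which the tool goes at most 62.5 mm and 10.7 degrees, less where a joint would pass 70% of its speed; a pose out of reach is approached as far as the arm can. A call with a gripper value outside its range is refused whole. The fingers move at their own pace and stop on an object; FORCE is the grip in N (left out, the last holds). Time passes only in rows, so rows that repeat a pose let the fingers close. It gives the time, the measured TCP pose, the force and the opening at its end, in the units of the state.
- status.observe(): the state, without advancing time (a new reading comes with each control period).
- eyes.capture(name): name is "side" or "top"; returns a dict with "img" (420x560x3 uint8, blue, green, red), "K" (3x3 intrinsics, pixels), "k1" (the pictures are not rectified: a ray, as slopes to the right and down, at radius r is drawn at 1 + k1 r^2 times it, then the intrinsics apply), "R" (3x3) and "t" (3): a world point X has camera coordinates R X + t. Camera axes: x right, y down, z forward; pixel columns grow to the right and rows downward; lengths in m; the calibration is good to about 2 mm. A picture is of the moment at which its call begins. There is no depth.
- ticket.close_job(): hands the job in, once; it reports no verdict.
The state is a dict: "clock": time; "q": joint angles; "joint_velocities": joint speeds; "joint_torque": joint torques, N m; "position": TCP position; "eef_rot": TCP orientation; "force": force on the tool from outside, world axes, zero at the start; "ft_torque": the same for the moment, N m; "finger_gap": opening from 0.0 (shut) to 1.0 (fully open).
Only numpy, scipy, OpenCV 4.12 (cv2) and the standard library are available. Lean on these libraries where they do the work, as an engineer would, in place of code of your own. Each camera call takes 0.05 s, during which the arm holds its last target.

## Task

Two dark grey parts cases with sliding aluminium lids are screwed to the counter. Open the longer one so that the valve caps inside can be taken: first draw its lock slide fully back, sideways away from the lid, then slide its lid fully open, over the solid half of the case, and leave both there. Leave the shorter case locked and shut, and do not disturb the jar or the wrench.

Things in the scene. Friction and masses are not known exactly. Their poses are not given: they have to be found in the camera images.
- long_case: The LONG parts case, painted dark grey steel, 260 x 150 mm, 50 mm high (the short one is 180 mm long). Origin at the centre of its underside on the counter, z up. Its x runs along its length: +x is the way its lid opens; +y is the way its lock slide frees. Low rails on its top reach 60 mm above the counter.
- lock_grip (a point): Upright steel tab of the LONG case's lock slide: 24 mm long (x), 10 mm thick (y), from 58 to 88 mm above the counter; this point is on its centre line, 75 mm up, and moves with it. Axes as the case's. Under it a flat bolt, 12 mm wide, reaches 14 mm into a notch in the lid's edge when locked. The lid's fin is 80 mm off in -x and 62 mm in -y.
- lid_grip (a point): Upright aluminium fin on the LONG case's lid: 10 mm thick (x), 44 mm wide (y), from 56 to 88 mm above the counter; this point is on its centre line, 75 mm up, and moves with it. Axes as the case's: the lid opens along +x. The lid is a plate 145 x 90 mm, its top 56 mm above the counter.
- lock_slide (a joint): Travel of the long case's lock slide along +y of the case (m): 0 fully locked, 0.025 fully back (end stop). Starts between 0 and 0.004. Above about 0.014 the bolt is out of the notch and the lid is free. Friction about 2 N, no spring: it stays where it is left.
- lid_slide (a joint): Travel of the long case's lid along +x of the case (m): 0 shut, 0.100 fully open (end stop). The bolt blocks it within about 2 mm while locked. Friction about 2 N, no spring: it stays where it is left.
- short_lock_grip (a point): Bystander: the lock tab of the SHORT case (180 x 150 x 50 mm), same shape and lock as on the long one. Leave locked.
- short_lid_grip (a point): Bystander: the lid fin of the SHORT case, same shape as on the long one, 40 mm in -x and 62 mm in -y from its lock tab. Leave shut.
- jar: Bystander: glass jar with a steel screw lid, 68 mm across, 100 mm high, loose, standing at one side of the cases. Origin at the centre of its underside.
- wrench: Bystander: steel socket wrench, about 210 mm long, up to 44 mm high at the socket, loose, lying at the other side. Origin on the counter near its middle, x along it towards the socket.

How it is judged:
By the outcome, as a careful person would: the job done as asked, in the order asked, and still so for the second after the job is handed in, with the robot touching nothing.
It also fails if it takes over 51 s, if anything falls off the work surface, if the arm or the gripper's body presses on something with over 40 N, if the wrist force passes 120 N, or if a joint passes its speed limit or range.

## Working session

There is one attempt and no reset: what is moved stays moved. The work goes in short steps, Python scripts to look and compute and a shell command to move; the robot and the scene stay as the last step left them, time stands still between calls to the robot, and variables do not carry over. Pictures are saved under pics/ and viewed, and the job is handed in when it is done.

```bash
mkdir -p pics; python3 - <<'E'
from bench import status, eyes, ticket, ctrl
import cv2, pickle
print(status.observe()); print(ctrl.grip_point_offset)
for n in("top","side"):
    c=eyes.capture(n); cv2.imwrite(f"pics/{n}0.png",c["img"]); pickle.dump(c,open(f"{n}0.pkl","wb"))
    print(n,c["K"],c["k1"],c["R"],c["t"])
E
```

```text
{'clock': 0.0, 'q': array([ 5.66936155e+01,  1.18824446e+01,  8.84037017e+01,  1.50617443e-04,
        7.98414386e+01, -8.62397812e+00]), 'joint_velocities': array([-0.1028485 ,  0.00911035, -0.0115698 , -0.14631028,  0.02583816,
        0.07148685]), 'joint_torque': array([ 6.91311707e-04, -3.70870650e+01, -2.81421143e+01,  6.97973161e-02,
        3.61768808e-02, -1.65257707e-04]), 'position': array([0.23968719, 0.52178149, 0.20431778]), 'eef_rot': array([-1.79980722e+02,  1.26120233e-01,  6.53175881e+01]), 'force': array([ 0.29173613, -0.07655323, -0.10036571]), 'ft_torque': array([ 0.02135096, -0.00189561, -0.00013789]), 'finger_gap': 1.0014481687225476}
0.0188
top [[419.56931282   0.         290.38918884]
 [  0.         419.56931282 207.5285942 ]
 [  0.           0.           1.        ]] -0.03860749442582557 [[ 2.08927759e-02 -9.99781383e-01  8.23439193e-04]
 [-9.93876782e-01 -2.08587541e-02 -1.08507399e-01]
 [ 1.08500853e-01  1.44862366e-03 -9.94095300e-01]] [-0.02659736  0.5421407   1.08957983]
side [[539.42523202   0.         274.28287231]
 [  0.         539.42523202 214.90973579]
 [  0.           0.           1.        ]] 0.04795791523257225 [[ 0.92684412  0.37480483 -0.02193893]
 [ 0.19811008 -0.53786505 -0.81942272]
 [-0.31892377  0.7551308  -0.57276967]] [-0.49614179 -0.03033595  1.69019889]
```

View pics/top0.png

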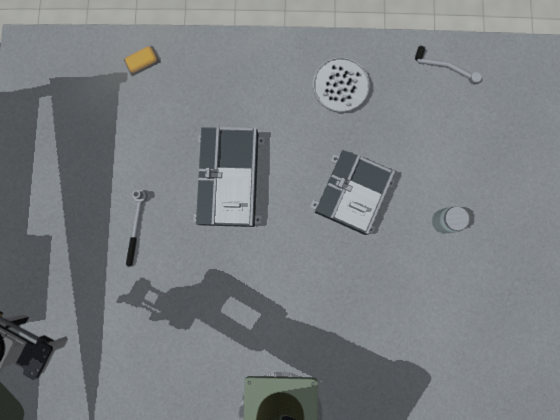

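View pics/side0.png

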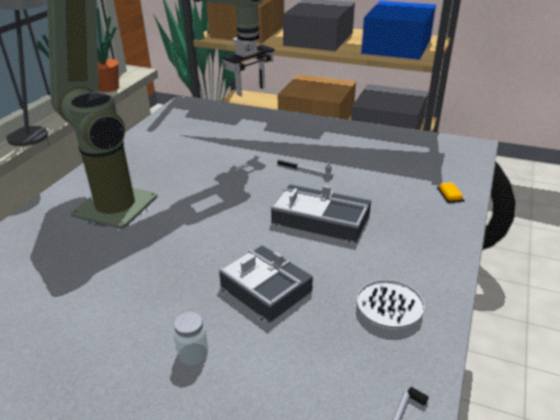

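The top view shows the long case at about (227,177) with +x up the picture, and the short case at (355,192). The wrench is at (136,228) and the jar at (456,219). I'll enlarge both views.

```bash
python3 - <<'E'
import cv2
a=cv2.imread("pics/top0.png")[115:240,180:280]; cv2.imwrite("pics/top0c.png",cv2.resize(a,None,fx=4.8,fy=4.8,interpolation=cv2.INTER_CUBIC))
a=cv2.imread("pics/side0.png")[170:245,260:380]; cv2.imwrite("pics/side0c.png",cv2.resize(a,None,fx=6,fy=6,interpolation=cv2.INTER_CUBIC))
E
```

```text
(no output)
```

View pics/top0c.png

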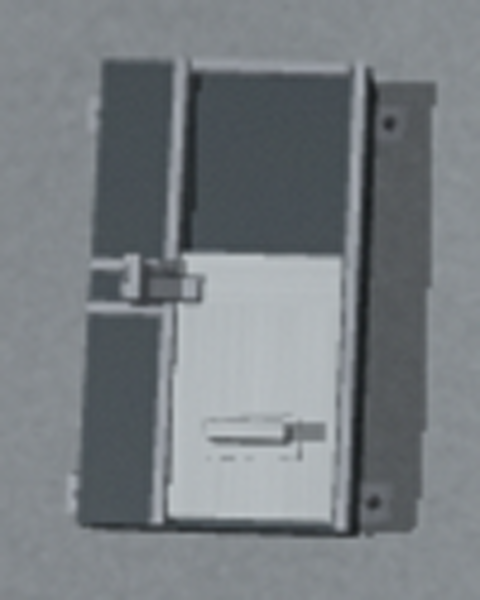

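View pics/side0c.png

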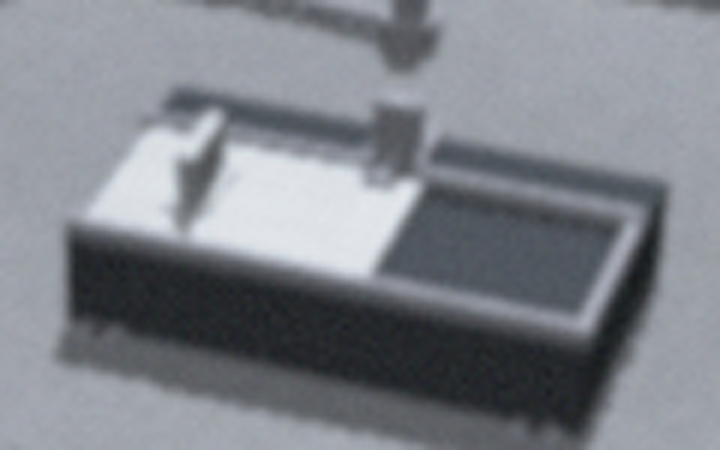

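```bash
cat > h.py <<'E'
import numpy as np,pickle,cv2
from scipy.optimize import least_squares
def proj(c,X):
    p=np.atleast_2d(X)@np.array(c["R"]).T+np.array(c["t"]); s=p[:,:2]/p[:,2:]
    s=s*(1+c["k1"]*(s**2).sum(1,keepdims=True)); K=np.array(c["K"])
    return s@K[:2,:2].T+K[:2,2]
def ray(c,uv,z):
    K=np.array(c["K"]); d=(np.array(uv)-K[:2,2])/K[0,0]; s=d.copy()
    for _ in range(20): s=d/(1+c["k1"]*(s@s))
    R=np.array(c["R"]);o=-R.T@np.array(c["t"]); v=R.T@np.array([s[0],s[1],1]); return o+v*(z-o[2])/v[2]
def T(p,X):
    X=np.atleast_2d(X);c,s=np.cos(p[2]),np.sin(p[2]); 
    return np.c_[p[0]+c*X[:,0]-s*X[:,1],p[1]+s*X[:,0]+c*X[:,1],X[:,2]]
def crop(u,v,f,x0,y0): return ((u+.5)/f-.5+x0,(v+.5)/f-.5+y0)
def load(n): return pickle.load(open(n+".pkl","rb"))
E
cat > fit.py <<'E'
from h import *
t,s=load("top0"),load("side0")
tp=lambda u,v:crop(u,v,4.8,180,115); sp=lambda u,v:crop(u,v,6,260,170)
obs=[(t,tp(104,60),(.13,.075,.05)),(t,tp(80,524),(-.13,.075,.05)),(t,tp(357,533),(-.13,-.075,.05)),
(s,sp(73,322),(-.13,-.075,0)),(s,sp(588,442),(.13,-.075,0))]
f=lambda p:np.concatenate([proj(c,T(p,[X]))[0]-np.array(u) for c,u,X in obs])
r=least_squares(f,[.6,.15,0]); p=r.x
print(p[:2],np.degrees(p[2]),f(p).round(1))
print("cam",-t["R"].T@t["t"])
for n,uv in dict(fin1=tp(206,426),fin2=tp(290,428),tabA=tp(132,258),lidedge=tp(265,256)).items():
    w=ray(t,uv,.088 if n!='lidedge' else .056); d=w[:2]-p[:2];c_,s_=np.cos(p[2]),np.sin(p[2])
    print(n,w.round(4),"case:",(c_*d[0]+s_*d[1]).round(4),(-s_*d[0]+c_*d[1]).round(4))
np.save("p.npy",p)
E
python3 fit.py
```

```text
[0.6230489 0.1536901] -0.15175908107875147 [-0.  -0.3  0.2 -0.3 -0.1 -0.8 -0.8  0.1 -0.6 -0.9]
cam [ 0.4211564  -0.01686155  1.14199436]
fin1 [0.5432 0.1567 0.088 ] case: -0.0798 0.0028
fin2 [0.5431 0.1123 0.088 ] case: -0.0799 -0.0416
tabA [0.6325 0.1997 0.088 ] case: 0.0093 0.0461
lidedge [0.6415 0.1332 0.056 ] case: 0.0185 -0.0204
```

```bash
cat > ov.py <<'E'
from h import *
import sys
def box(cx,cy,lx,ly,z0,z1):
    return np.array([(cx+a*lx/2,cy+b*ly/2,z) for z in(z0,z1) for a,b in((-1,-1),(1,-1),(1,1),(-1,1))])
E_=[(0,1),(1,2),(2,3),(3,0),(4,5),(5,6),(6,7),(7,4),(0,4),(1,5),(2,6),(3,7)]
def draw(c,boxes,p,x0,y0,w,h,f,out):
    im=cv2.resize(c["img"][y0:y0+h,x0:x0+w],None,fx=f,fy=f,interpolation=cv2.INTER_CUBIC)
    for b,col in boxes:
        uv=(proj(c,T(p,b))-[x0,y0]+.5)*f-.5
        for i,j in E_: cv2.line(im,tuple(int(v) for v in uv[i].round()),tuple(int(v) for v in uv[j].round()),col,1)
    cv2.imwrite(out,im)
if __name__=="__main__":
    p=np.load("p.npy"); fx,fy=-.076,-.019; tx,ty=fx+.08,fy+.062
    B=[(box(0,0,.26,.15,0,.05),(0,255,0)),(box(fx,fy,.01,.044,.056,.088),(0,0,255)),(box(tx,ty,.024,.01,.058,.088),(255,100,0))]
    draw(load("top0"),B,p,180,115,100,125,4.8,"pics/ov_t.png"); draw(load("side0"),B,p,260,170,120,75,6,"pics/ov_s.png")
    print(T(p,[(fx,fy,.075),(tx,ty,.075)]))
E
python3 ov.py
```

```text
[[0.54699884 0.13489146 0.075     ]
 [0.62716278 0.19667935 0.075     ]]
```

View pics/ov_t.png

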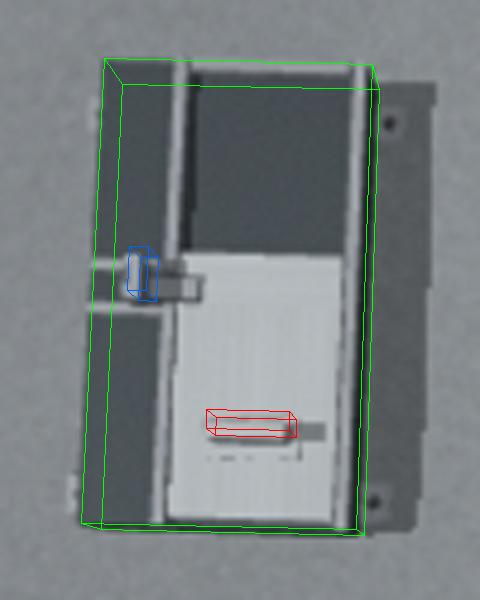

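View pics/ov_s.png

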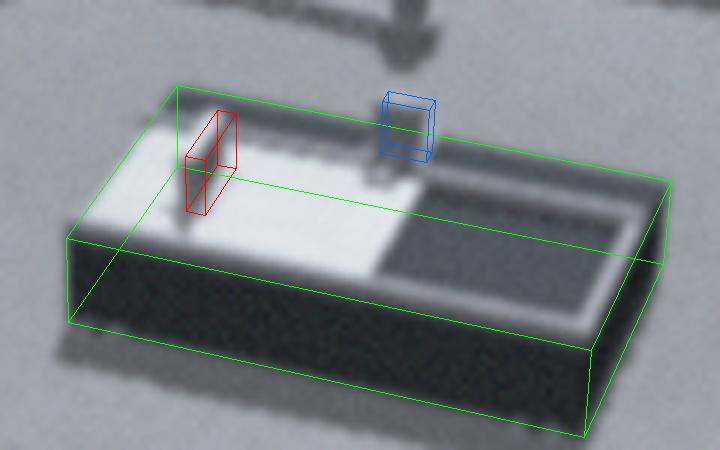

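```bash
sed -i 's/fx,fy=-.076,-.019; tx,ty=fx+.08,fy+.062/fx,fy=-.080,-.020; tx,ty=0,.044/' ov.py; sed -i 's/,p,180,115,100,125,4.8/,p,195,155,60,75,8/; s/,p,260,170,120,75,6/,p,280,175,70,40,11/' ov.py; python3 ov.py
```

```text
[[0.54299621 0.13390206 0.075     ]
 [0.62316544 0.19768994 0.075     ]]
```

View pics/ov_t.png

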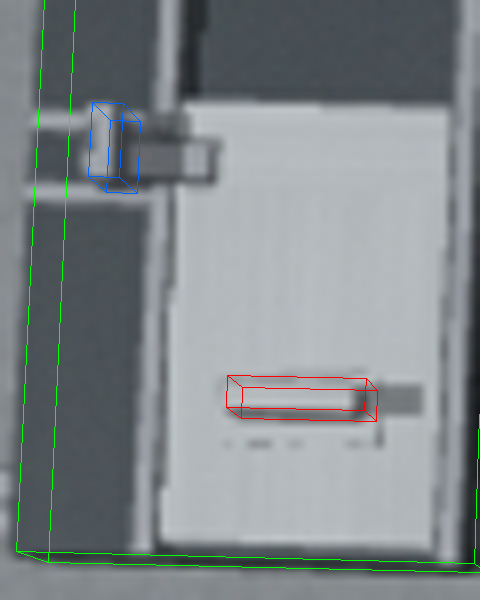

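View pics/ov_s.png

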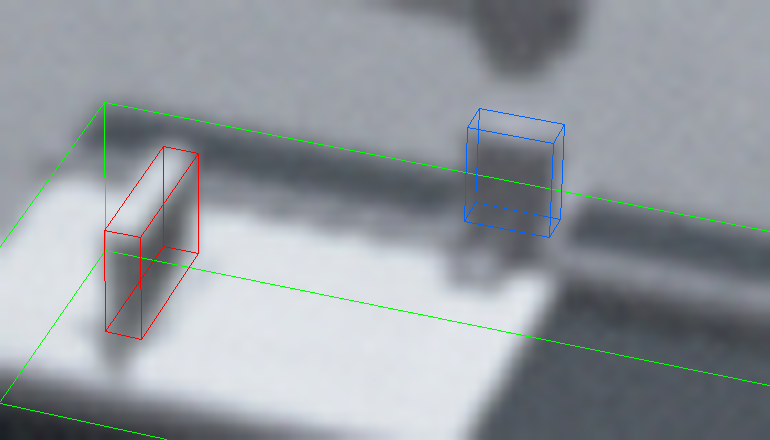

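The wireframe puts the lock grip near world (0.623, 0.196) and the fin near (0.543, 0.133), with case yaw about 0°. The two cameras agree to within a few mm. Next I'll move above the tab with the jaws along y.

```bash
cat > go.py <<'E'
import sys
from h import *
from bench import status
from scipy.spatial.transform import Rotation as Ro
s=status.observe(); R=Ro.from_euler('xyz',s["eef_rot"],degrees=True)
x,y,z,yaw=map(float,sys.argv[1:5])
d=R.inv().apply(np.array([x,y,z])-s["position"])*1000
rv=(R.inv()*Ro.from_euler('xyz',[180,0,yaw],degrees=True)).as_rotvec(degrees=True)
print(s["clock"],s["position"].round(4),s["eef_rot"].round(2),s["force"].round(1),round(s["finger_gap"],3)); print("row",d.round(1),rv.round(2))
E
python3 go.py 0.623 0.196 0.15 89.85
python3 -m crank '[[[0.5,-15,55,0,0,0,-8],[0.5,-32,113,5,0,0,-16],[0.5,-49,172,12,0,0,-24.5],[0.5,-66,234,20,0,0,-24.5],[0.5,-83,295,28,0,0,-24.5],[0.5,-100,356,36,0,0,-24.5],[0.5,-117,415,44,0,0,-24.5],[0.5,-130,461,50,0,0,-24.5],[0.5,-136,484,54,0,0,-24.5],[0.5,-136,484,54,0,0,-24.5],[0.5,-136,484,54,0,0,-24.5],[0.5,-136,484,54,0,0,-24.5]]]' 30
python3 go.py 0.623 0.196 0.066 89.85
python3 - <<'E'
from h import *
from bench import eyes
for n,b in(("top",(185,140,80,90)),("side",(270,120,120,100))):
    c=eyes.capture(n);pickle.dump(c,open(n+"1.pkl","wb"));x,y,w,h=b
    cv2.imwrite(f"pics/{n}1.png",cv2.resize(c["img"][y:y+h,x:x+w],None,fx=6,fy=6,interpolation=cv2.INTER_CUBIC))
E
```

```text
0.1 [0.2397 0.5218 0.2044] [-1.7998e+02  1.2000e-01  6.5320e+01] [-0.8 -0.7  0.1] 0.997
row [-135.9  484.4   54.5] [ -0.04   0.11 -24.53]
clock: 1.6
position: [0.6215, 0.1978, 0.151]
eef_rot: [-179.9, 0.1, 90.0]
force: [0.5, 0.4, -0.3]
finger_gap: 0.498
1.6 [0.6215 0.1978 0.151 ] [-1.7994e+02  8.0000e-02  8.9950e+01] [ 0.5  0.4 -0.3] 0.498
row [-1.7  1.6 85. ] [-0.06  0.08  0.1 ]
```

View pics/top1.png

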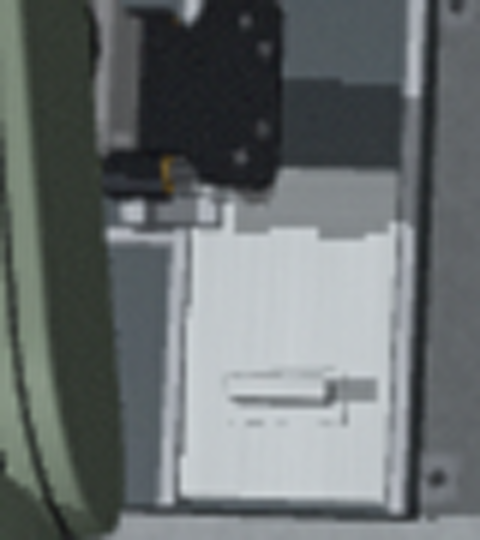

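View pics/side1.png

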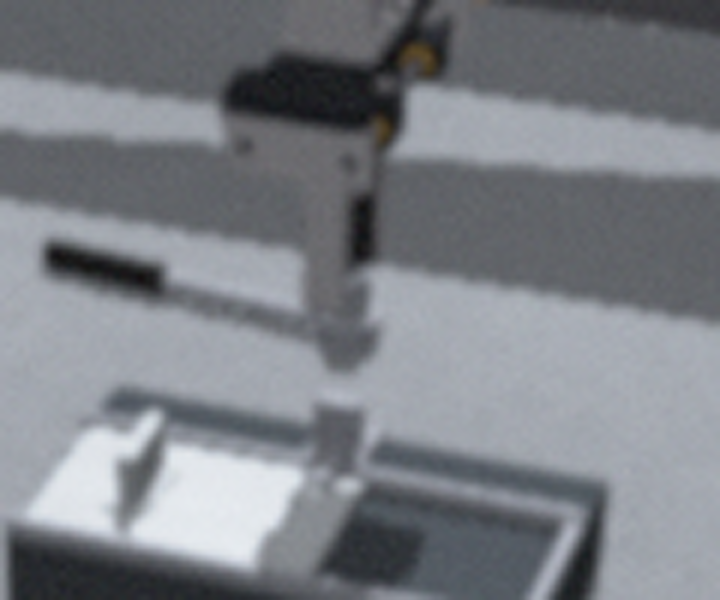

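The side view shows the fingers lined up over the tab, and the top view agrees. I'll descend next.

```bash

python3 -m crank '[[[0.5,-2,1,20,0,0,0],[0.5,-2,1,40,0,0,0],[0.5,-2,1,58,0,0,0],[0.5,-2,1,72,0,0,0],[0.5,-2,1,82,0,0,0],[0.5,-2,1,85,0,0,0],[0.5,-2,1,85,0,0,0]]]' 
python3 go.py 0.623 0.196 0.066 89.85
python3 - <<'E'
from h import *
from bench import eyes
for n,b in(("top",(185,140,80,90)),("side",(270,120,120,100))):
    c=eyes.capture(n);pickle.dump(c,open(n+"2.pkl","wb"));x,y,w,h=b
    cv2.imwrite(f"pics/{n}2.png",cv2.resize(c["img"][y:y+h,x:x+w],None,fx=6,fy=6,interpolation=cv2.INTER_CUBIC))
E
```

```text
clock: 2.58
position: [0.6231, 0.1954, 0.0663]
eef_rot: [-180.0, 0.1, 89.9]
force: [-0.1, 0.2, -0.6]
finger_gap: 0.498
2.575 [0.6231 0.1954 0.0663] [-1.7999e+02  8.0000e-02  8.9930e+01] [-0.1  0.2 -0.6] 0.498
row [ 0.6 -0.1  0.3] [-0.01  0.08  0.08]
```

View pics/side2.png

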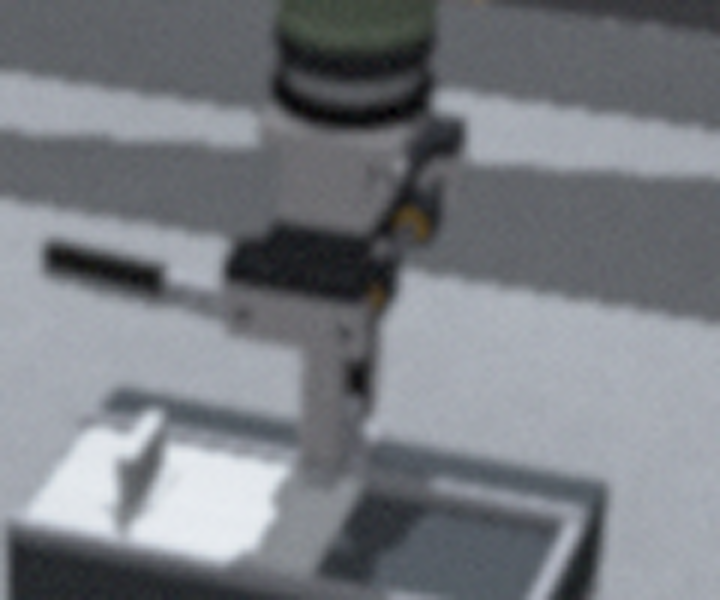

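The fingers now straddle the tab with no contact force. I'll close them gently.

```bash

python3 -m crank '[[[0.7,0,0,0,0,0,0],[0.85,0,0,0,0,0,0],[1,0,0,0,0,0,0],[1,0,0,0,0,0,0],[1,0,0,0,0,0,0],[1,0,0,0,0,0,0]]]' 15
python3 go.py 0.623 0.22 0.066 89.85
```

```text
clock: 3.42
position: [0.6236, 0.1971, 0.0672]
eef_rot: [179.9, -0.1, 89.9]
force: [0.2, 5.0, 0.3]
finger_gap: 0.103
3.425 [0.6236 0.1971 0.0672] [ 1.7992e+02 -8.0000e-02  8.9930e+01] [0.2 5.  0.3] 0.103
row [22.9 -0.6  1.2] [ 0.08 -0.08  0.08]
```

Gripped: the opening is 9.7 mm, which matches the tab. I'll draw it along +y (tool +x).

```bash

python3 -m crank '[[[1,4,0,0,0,0,0],[1,8,0,0,0,0,0],[1,12,0,0,0,0,0],[1,16,0,0,0,0,0],[1,19,0,0,0,0,0],[1,20,0,0,0,0,0],[1,20,0,0,0,0,0]]]'
python3 go.py 0.623 0.222 0.066 89.85
```

```text
clock: 4.3
position: [0.6237, 0.2173, 0.0672]
eef_rot: [179.9, -0.1, 89.9]
force: [2.0, -1.1, -1.1]
finger_gap: 0.107
4.3 [0.6237 0.2173 0.0672] [ 1.799e+02 -1.000e-01  8.993e+01] [ 2.  -1.1 -1.1] 0.107
row [ 4.7 -0.7  1.2] [ 0.1  -0.1   0.08]
```

```bash

python3 -m crank '[[[1,1,0,0,0,0,0],[1,2,0,0,0,0,0],[1,3,0,0,0,0,0],[1,4,0,0,0,0,0],[1,4,0,0,0,0,0]]]'
python3 go.py 0.623 0.222 0.066 89.85
```

```text
clock: 4.92
position: [0.6238, 0.2214, 0.0671]
eef_rot: [179.9, -0.1, 89.9]
force: [0.8, -1.7, -1.1]
finger_gap: 0.106
4.925 [0.6238 0.2214 0.0671] [ 1.7989e+02 -1.1000e-01  8.9930e+01] [ 0.8 -1.7 -1.1] 0.106
row [ 0.6 -0.8  1.1] [ 0.11 -0.11  0.08]
```

```bash

python3 -m crank '[[[1,1,0,0,0,0,0],[1,2,0,0,0,0,0],[1,3,0,0,0,0,0],[1,3,0,0,0,0,0]]]'
python3 go.py 0.623 0.222 0.066 89.85
```

```text
clock: 5.42
position: [0.6238, 0.2224, 0.067]
eef_rot: [179.9, 0.1, 89.9]
force: [0.8, -7.2, 0.6]
finger_gap: 0.104
5.425 [0.6238 0.2224 0.067 ] [1.7993e+02 9.0000e-02 8.9930e+01] [ 0.8 -7.2  0.6] 0.104
row [-0.4 -0.8  1. ] [0.07 0.09 0.08]
```

```bash

python3 -m crank '[[[1,2,0,0,0,0,0],[1,4,0,0,0,0,0],[1,4,0,0,0,0,0]]]' 25
python3 go.py 0.623 0.222 0.066 89.85
```

```text
clock: 5.8
position: [0.6238, 0.2225, 0.067]
eef_rot: [180.0, 0.5, 89.9]
force: [0.7, -11.5, 1.3]
finger_gap: 0.103
5.8 [0.6238 0.2225 0.067 ] [179.99   0.47  89.91] [  0.7 -11.5   1.3] 0.103
row [-0.5 -0.8  1. ] [0.01 0.47 0.06]
```

The end stop is reached: the tab stays at y=0.2225 while the force rises to 11.5 N. I'll relax, release and lift.

```bash

python3 -m crank '[[[1,-0.3,0,0,0,0,0],[0.9,-0.3,0,0,0,0,0],[0.75,-0.3,0,0,0,0,0],[0.6,-0.3,0,0,0,0,0],[0.6,-0.3,0,0,0,0,0],[0.6,-0.3,0,-20,0,0,0],[0.6,-0.3,0,-50,0,0,0],[0.6,-0.3,0,-80,0,0,0],[0.6,-0.3,0,-80,0,0,0]]]' 15
python3 go.py 0.5435 0.1355 0.14 -0.15
```

```text
clock: 6.92
position: [0.6267, 0.2237, 0.1521]
eef_rot: [179.5, 0.3, 89.9]
force: [0.4, -0.1, -0.5]
finger_gap: 0.401
6.925 [0.6267 0.2237 0.1521] [179.49   0.35  89.92] [ 0.4 -0.1 -0.5] 0.401
row [-88.2 -83.2  11.9] [ 0.67 -0.13 90.07]
```

```bash

python3 -m crank '[[[0.5,-10,-9,0,0,0,10],[0.5,-20,-19,0,0,0,20],[0.5,-30,-28,0,0,0,30],[0.5,-40,-38,0,0,0,40],[0.5,-50,-47,0,0,0,50],[0.5,-60,-57,0,0,0,60],[0.5,-70,-66,0,0,0,70],[0.5,-80,-75,0,0,0,80],[0.5,-88,-83,0,0,0,90],[0.5,-88,-83,0,0.5,0,90],[0.5,-88,-83,0,0.5,0,90]]]'
python3 go.py 0.5435 0.1355 0.064 -0.15
python3 - <<'E'
from h import *
from bench import eyes
for n,b in(("top",(185,110,90,120)),("side",(260,120,120,100))):
    c=eyes.capture(n);pickle.dump(c,open(n+"3.pkl","wb"));x,y,w,h=b
    cv2.imwrite(f"pics/{n}3.png",cv2.resize(c["img"][y:y+h,x:x+w],None,fx=5,fy=5,interpolation=cv2.INTER_CUBIC))
E
```

```text
clock: 8.3
position: [0.5437, 0.1359, 0.1515]
eef_rot: [180.0, -0.2, 0.0]
force: [-0.4, -0.8, 0.6]
finger_gap: 0.501
8.3 [0.5437 0.1359 0.1515] [ 1.7999e+02 -1.7000e-01  4.0000e-02] [-0.4 -0.8  0.6] 0.501
row [-0.5  0.3 87.5] [ 0.01 -0.17  0.19]
```

View pics/side3.png

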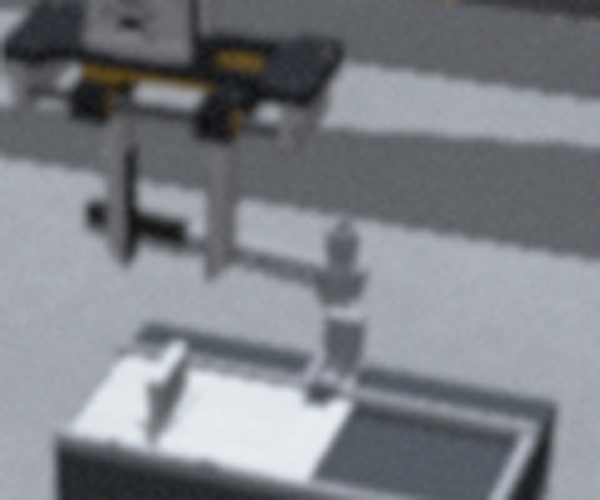

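View pics/top3.png

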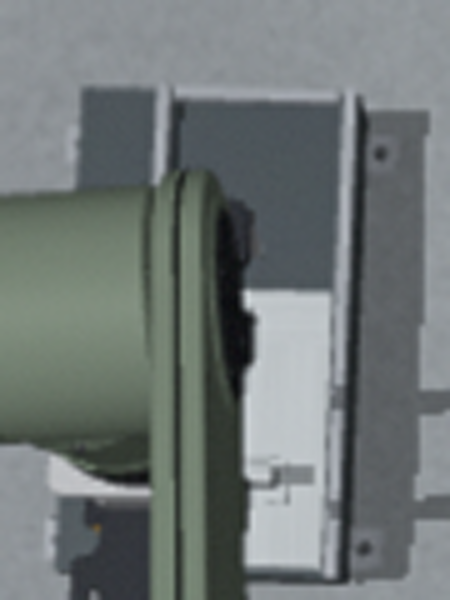

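The side view shows the fin at x=168, midway between the fingers at 120 and 220. The lock tab has moved back. I'll descend and grip.

```bash

python3 -m crank '[[[0.5,0,0,20,0,0,0],[0.5,0,0,40,0,0,0],[0.5,0,0,60,0,0,0],[0.5,0,0,75,0,0,0],[0.5,0,0,84,0,0,0],[0.5,0,0,87,0,0,0],[0.5,0,0,87,0,0,0],[0.7,0,0,87,0,0,0],[0.85,0,0,87,0,0,0],[1,0,0,87,0,0,0],[1,0,0,87,0,0,0],[1,0,0,87,0,0,0]]]' 15
python3 go.py 0.5435 0.1355 0.064 -0.15
```

```text
clock: 9.9
position: [0.5436, 0.136, 0.0647]
eef_rot: [180.0, -0.1, -0.0]
force: [-1.7, 0.2, 2.6]
finger_gap: 0.105
9.9 [0.5436 0.136  0.0647] [ 1.7998e+02 -1.2000e-01 -1.0000e-02] [-1.7  0.2  2.6] 0.105
row [-0.1  0.5  0.7] [ 0.02 -0.12  0.14]
```

```bash

python3 -m crank '[[[1,3,0,0,0,0,0],[1,6,0,0,0,0,0],[1,10,0,0,0,0,0],[1,10,0,0,0,0,0]]]'
python3 -m crank '[[[1,8,0,0,0,0,0],[1,16,0,0,0,0,0],[1,24,0,0,0,0,0],[1,32,0,0,0,0,0],[1,40,0,0,0,0,0],[1,48,0,0,0,0,0],[1,56,0,0,0,0,0],[1,64,0,0,0,0,0],[1,72,0,0,0,0,0],[1,78,0,0,0,0,0],[1,82,0,0,0,0,0],[1,84,0,0,0,0,0],[1,84,0,0,0,0,0]]]'
```

```text
clock: 10.4
position: [0.5543, 0.1359, 0.0647]
eef_rot: [180.0, -0.2, -0.0]
force: [-0.4, -0.8, 0.2]
finger_gap: 0.104
clock: 12.02
position: [0.639, 0.1351, 0.0648]
eef_rot: [179.9, -0.2, -0.0]
force: [-1.6, -6.2, 0.3]
finger_gap: 0.105
```

```bash

python3 -m crank '[[[1,1,1,0,0,0,0],[1,2,1,0,0,0,0],[1,3,1,0,0,0,0],[1,4,1,0,0,0,0],[1,4,1,0,0,0,0]]]'
python3 -m crank '[[[1,1,0,0,0,0,0],[1,2,0,0,0,0,0],[1,3,0,0,0,0,0],[1,3,0,0,0,0,0]]]'
```

```text
clock: 12.65
position: [0.6413, 0.1349, 0.0648]
eef_rot: [180.0, 0.0, -0.0]
force: [-7.4, -0.5, 4.6]
finger_gap: 0.106
clock: 13.15
position: [0.6413, 0.135, 0.0648]
eef_rot: [179.9, 0.4, 0.0]
force: [-10.4, -1.8, 7.5]
finger_gap: 0.104
```

```bash

python3 -m crank '[[[1,0,0,0,0,0,0],[1,2,0,0,0,0,0],[1,4,0,0,0,0,0],[1,6,0,0,0,0,0],[1,6,0,0,0,0,0]]]' 30
python3 go.py 0.6413 0.135 0.064 -0.15
```

```text
clock: 13.78
position: [0.6413, 0.135, 0.0647]
eef_rot: [179.9, 1.2, 0.1]
force: [-17.9, -3.4, 12.6]
finger_gap: 0.103
13.775 [0.6413 0.135  0.0647] [1.7987e+02 1.1900e+00 7.0000e-02] [-17.9  -3.4  12.6] 0.103
row [-0.  -0.   0.7] [0.13 1.19 0.22]
```

The lid is solidly stopped at x=0.6413. Total travel was about 98 mm, so I'll release, retreat and check it in the pictures.

```bash

python3 -m crank '[[[1,-0.5,0,0,0,-1,0],[1,-0.5,0,0,0,-1,0],[0.9,0,0,0,0,-1,0],[0.75,0,0,0,0,-1,0],[0.6,0,0,0,0,-1,0],[0.6,0,0,0,0,-1,0],[0.6,0,0,-20,0,-1,0],[0.6,0,0,-45,0,-1,0],[0.6,0,0,-80,0,-1,0],[0.6,-50,0,-100,0,-1,0],[0.6,-110,0,-110,0,-1,0],[0.6,-170,0,-120,0,-1,0],[0.6,-230,0,-130,0,-1,0],[0.6,-230,0,-130,0,-1,0]]]' 15
python3 - <<'E'
from h import *
from bench import eyes
for n,b in(("top",(180,115,100,125)),("side",(260,140,130,110))):
    c=eyes.capture(n);pickle.dump(c,open(n+"4.pkl","wb"));x,y,w,h=b
    cv2.imwrite(f"pics/{n}4.png",cv2.resize(c["img"][y:y+h,x:x+w],None,fx=4.8,fy=4.8,interpolation=cv2.INTER_CUBIC)); cv2.imwrite(f"pics/{n}4f.png",c["img"])
E
```

```text
clock: 15.52
position: [0.411, 0.1353, 0.2011]
eef_rot: [179.9, 2.1, 0.2]
force: [0.1, 0.6, -0.0]
finger_gap: 0.402
```

View pics/side4.png

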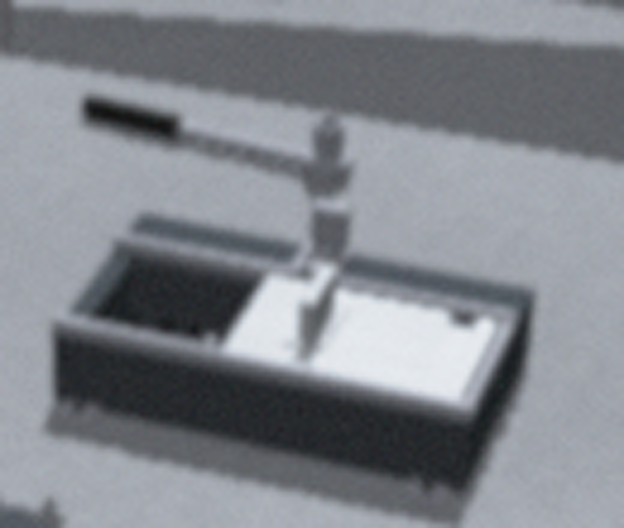

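View pics/top4.png

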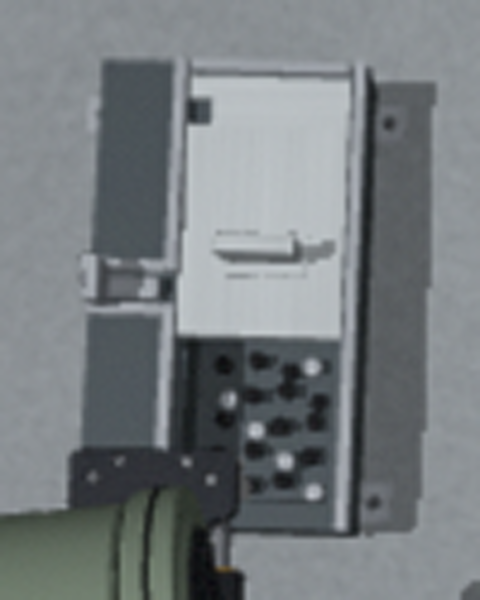

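View pics/side4f.png

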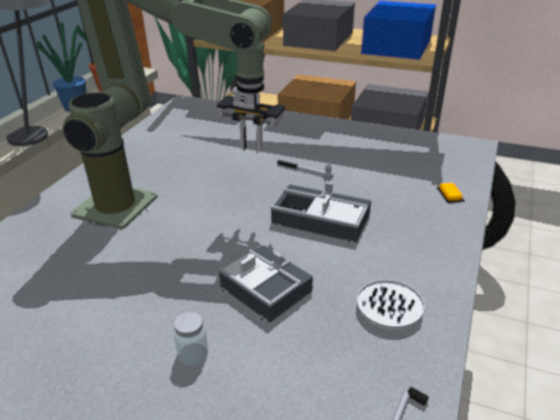

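```bash
python3 - <<'E'
from h import *
a,b=load("top0"),load("top4"); p=np.load("p.npy")
def prof(c,y,z,lo,hi):
    xs=np.arange(lo,hi,.0005); g=cv2.cvtColor(c["img"],cv2.COLOR_BGR2GRAY).astype(np.float32)
    acc=0
    for yy in y:
        uv=proj(c,T(p,[(x,yy,z) for x in xs])).astype(np.float32); acc=acc+cv2.remap(g,uv[:,:1],uv[:,1:],cv2.INTER_CUBIC).ravel()
    return xs,acc/len(y)
Y=np.arange(-.055,.01,.003)
for nm,c,lo,hi in(("front0",a,.0,.04),("front4",b,.1,.13),("back4",b,-.045,-.01)):
    xs,v=prof(c,Y,.056,lo,hi); d=np.diff(v); i=[d.argmax(),d.argmin()]; print(nm,xs[i],d[i].round(1))
Y=np.arange(-.035,-.005,.002)
xa,va=prof(a,Y,.088,-.11,-.05); best=[]
for s in np.arange(.09,.108,.0005):
    _,vb=prof(b,Y,.088,-.11+s,-.05+s); best.append((np.corrcoef(va,vb[:len(va)])[0,1],s))
print(max(best))
# lock tab: shift y
def profy(c,lo,hi):
    ys=np.arange(lo,hi,.0005);g=cv2.cvtColor(c["img"],cv2.COLOR_BGR2GRAY).astype(np.float32);acc=0
    for x in np.arange(-.006,.008,.002):
        uv=proj(c,T(p,[(x,y,.088) for y in ys])).astype(np.float32); acc=acc+cv2.remap(g,uv[:,:1],uv[:,1:],cv2.INTER_CUBIC).ravel()
    return acc
va=profy(a,.03,.06)
print(max((np.corrcoef(va,profy(b,.03+s,.06+s)[:len(va)])[0,1],s) for s in np.arange(.015,.032,.0005)))
# bystander change
d=cv2.absdiff(a["img"],b["img"]).max(2)
for n,(x,y,w,h) in dict(short=(310,145,95,95),jar=(430,195,45,45),wrench=(120,185,35,85)).items(): print(n,np.percentile(d[y:y+h,x:x+w],[50,95,99]),d[y:y+h,x:x+w].max())
E
```

```text
front0 [0.025 0.019] [  1.  -14.3]
front4 [0.123 0.119] [  9.6 -12.7]
back4 [-0.0265 -0.023 ] [15.8 -1.6]
(np.float64(0.9228125024025314), np.float64(0.0985))
(np.float64(0.8858460373412315), np.float64(0.023000000000000007))
short [ 7. 47. 53.] 56
jar [7. 9. 9.] 11
wrench [  8.  89. 100.] 125
```

View pics/top4f.png

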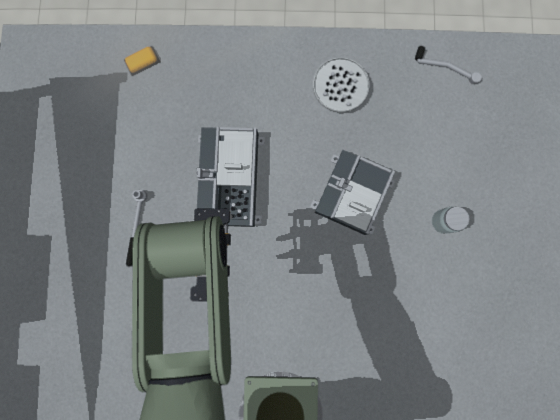

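```bash
python3 -c "
from bench import ticket,status
print(status.observe()['force']);print(ticket.close_job())"
```

```text
[ 0.33672129 -0.40681401  0.31004837]
the job is handed in; nothing more can be done
None
```

The long case is open and the job is handed in, at about 15.6 s. I drew its lock slide fully back first, then slid the lid fully open, and moved the gripper clear before handing in.

- **Lock slide:** it hit its end stop, staying at y = 0.2225 m while the force rose to 11.5 N. The gripper travelled about 25 mm. The pictures show 23 mm from where the tab started; that fits a start about 2 mm off fully locked, but I did not confirm it.
- **Lid:** it hit its end stop, staying at x = 0.6413 m with 18 N against it. In the pictures the lid's front edge moved 100 mm and the fin 98.5 mm. The gripper's own travel was 97.7 mm, and I did not track down the 2 mm difference. The valve caps are uncovered.
- **Other items:** the short case still looks locked and shut, and the jar and wrench look undisturbed. Image differencing confirmed this only for the jar. The arm or its shadow covered part of the wrench and the short case, so for those I compared the pictures by eye.

The highest forces I read were about 22 N in total, while pressing the lid against its stop, well under the limits. I read forces only at the end of each move, so brief peaks in between would not show.

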